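File a painted sample board in a lever arch file

TASK

File the maroon sample board in the open lever arch file: lift the red-tipped lever until the rings spring open, set the board flat on the sheets with both steel posts through its two holes, then press the lever down until the rings are fully shut. Be gentle with the springy lever so that it is not bent, do not disturb the paint jar, brush cup and phone, and let go of everything at the end.

Things in the scene. Friction and masses are not known exactly. Their poses are not given: they have to be found in the camera images.
- file: Back cover of the blue lever arch file, 220 x 300 x 6 mm, fixed. Origin: centre of its underside, on the desk; x towards the spine, y along it, z up; other axes below are these. Ring mechanism and sheets ride on packing of unknown thickness: all their heights are the LOW ones given plus an unmeasured 0 to 12 mm, the same for all in one run. Find it by touch or sight.
- post_left (a point): Top centre of one of two upright steel posts at the LOW height (add the unmeasured 0 to 12 mm): at (30, 60) mm in the cover's frame, 51 mm above the desk, 31 mm above the sheets. 6 mm thick, the last 3 mm tapered.
- post_right (a point): Top centre of the other post, LOW height, at (30, -20) mm in the cover's frame; otherwise the same.
- sheets_low (a point): Where the filed board's underside centre belongs on the block of white sheets, LOW height: (-3, 20) mm in the cover's frame, 20 mm above the desk. The flat top of the block spans x -70 to +38, y -55 to +95 mm in the cover's frame. The filed board's x and y axes point as the cover's do.
- arch_low (a point): Midway between the feet of the two steel arches (5 mm bar), LOW height 14 mm; the feet are 40 mm either side along y, 42 mm beyond the posts in x. Shut, the arches reach over to the post tops; open they have swung up and away towards +x, clear of the posts, tips straight above the feet, 57 mm over them.
- pivot_low (a point): The lever's pivot, LOW height 44 mm; the pivot line runs along x. The lever reaches 85 mm to -y, level when shut; at angle a the red grip's axis is 85 cos a mm to -y of the pivot and 85 sin a mm above it. Blade 12 mm wide, 4 mm thick.
- grip_shut_low (a point): Centre of the lever's red grip when shut, LOW height 44 mm. A cylinder 16 mm across, 26 mm long, axis along x. The blade joins its middle from the pivot side, so it can be pinched over its two flat ends (fingers closing along x) and turns between the fingers. Free air beside and under it; the cover's top below is 6 mm above the desk.
- lever (a joint): Angle of the lever's root: 0 shut (level), 0.75 rad open. A stiff pivot holds it shut; lifted past about 0.2 rad (2 to 5 N at the grip) a spring throws it fully open. Pressing it shut takes up to 14 N at the grip, falling to 7 to 10 N just before its stop, needed to the very end: it does not snap shut, and stays where it is left below 0.15. The grip is at this angle plus that of blade.
- rings (a joint): Opening angle of the two arches, geared to the lever 1:1: 0 shut on the posts, 0.75 rad open.
- blade (a joint): Bending of the lever's soft springy blade, relative to its root: 0 unloaded, positive when the grip is forced up, negative when forced down: the grip must be pushed some mm past where it would lie unloaded. 9 N m/rad, bending 75 mm from the grip's axis, so about 1.6 N per mm at the grip. It is spoilt beyond 0.19 rad either way (about 23 N at the grip).
- board_grip (a point): Centre of the sample board's wooden grip: a block 12 mm (x) x 44 mm (y), from the panel's top to 40 mm above its underside; this point is central in plan, 22.5 mm above the underside. The board is a rigid maroon panel 90 (x) x 110 (y) x 5 mm, about 130 g, flat on the desk at the start. Two 10 mm holes go through it at x = +33 mm, y = +40 and -40 mm from this point.
- paint_jar: Paint jar with orange cap, 56 mm diameter, 60 mm high, origin under its centre. To be left alone.
- brush_cup: White cup with brushes, 72 mm diameter, cup 85 mm high, brushes to 190 mm, origin under its centre. To be left alone.
- phone: Black phone, 150 (x) x 74 x 9 mm, lying flat, origin under its centre. To be left alone.

How it is judged:
By the outcome, as a careful person would: the job done as asked, in the order asked, and still so for the second after the job is handed in, with the robot touching nothing.
It also fails if it takes over 72 s, if anything falls off the work surface, if the arm or the gripper's body presses on something with over 40 N, if the wrist force passes 120 N, or if a joint passes its speed limit or range.

ROBOT

A 6-joint arm with a two-finger parallel gripper is mounted at the origin on the work surface. World frame = base frame: x ahead of the robot, y to its left, z up, the work surface at z = 0. Lengths are in m, angles in rad, forces in N, time in s.
With the tool pointing down it reaches from about 0.275 to 0.825 m from the base axis. Payload 4.9 kg.
Tool frame: the origin (TCP) lies between the finger pads; the fingertips stand 19 mm ahead of it and the grasp point (between the pads) is the TCP (r.tip_extent is the distance from the TCP to the fingertips, in m); z points along the fingers, y is the direction in which the jaws open and shut (so a half turn about z gives the same grasp; the last joint's range is limited). The gripper opens to 85 mm and grips with 20 to 120 N. Pads are 22 mm wide; open, the fingers measure 114 mm over their backs; the gripper's body (76 mm by 85 mm) begins 54 mm behind the grasp point. The pads swing forward as they close: fully open they stand 13 mm farther back than shut.
Start: joints at [-1.373, 0.326, -0.193, 1.052, 0, 1.437], TCP at [0.179, -0.52, 0.25] pointing down, gripper open.
Joint ranges: [-2.65, 2.65], [-0.97, 1.79], [-1.3, 1.35], [-1.93, 2.1], [-1.47, 1.37], [-3.14, 3.14]. Speed limits (rad/s): [2.57, 2.57, 3.14, 3.14, 3.14, 3.14].

INTERFACE

Orientations are given as a unit quaternion [w, x, y, z].
In Python, from plant import r, grab_frame, camera_info, workorder, finder gives the robot as it stands.
- The arm moves only by the tool arm_command, never from a script. Its argument "moves" is one flat list of numbers, 7 for each row, row after row: the closure in counts, from 0 (fully open) to 255 (shut), then the shift along the tool's x, y, z in m, then the turn, a rotation vector about the tool's x, y, z in degrees. In form: [hand, tx, ty, tz, ax, ay, az, hand, tx, ty, tz, ax, ay, az, ...]. A call has 1 to 12 rows; each row shifts and turns the commanded pose from where the row before left it, along the tool's axes as they then stand; what a row does not reach is not made up. A row lasts 1/10 s, in which the tool goes at most 50 mm and 8.59 degrees, less where a joint would pass 70% of its speed; a pose out of reach is approached as far as the arm can. A call is refused whole if a number of a shift passes 0.05 or a number of a turn 8.59, either way. A call with a gripper value outside its range is refused whole. The fingers move at their own pace and stop on an object; "force" is the grip in N (left out, the last holds). Time passes only in rows, so rows that do not move let the fingers close. It gives the time, the measured TCP pose, the force and the opening at its end, in the units of the state.
- r.state(): the state, without advancing time (a new reading comes with each control period).
- grab_frame(name): name is "side" or "top"; returns the picture (400x640x3 uint8, red, green, blue); there is no depth.
- camera_info(name): a dict with "fx", "fy", "cx", "cy" (pixels), "cam_to_world" (4x4, takes a point from camera to world coordinates). Camera axes: x right, y down, z forward; pixel columns grow to the right and rows downward; lengths in m; the calibration is good to about 2 mm. A picture is of the moment at which its call begins. camera_info takes no time and is no camera call.
- workorder.sign_off(): hands the job in, once; it reports no verdict.
Trained networks look in the newest picture that a camera, given by its name, has taken for a name from the list of things; names that differ only in an ending like _2 or _b are one class to them, and where a whole thing is asked for, a point or a joint stands for the part that bears it (a point fixed in the world has none). Each returns a list of dicts, best first, with "confidence" (0 to 1); they miss things now and then, are a little off and sometimes report something else, mostly with a low value. They report only what shows in the picture. A call takes as long as a camera call.
- finder.recognise(camera, label): "extent" ([left, top, width, height] in pixels, round what is visible of it).
- finder.silhouettes(camera, label): "pixels" (400x640 bool, what is visible of it) and "extent" ([left, top, width, height] in pixels, round what is visible of it).
The state is a dict: "time": time; "qpos": joint angles; "joint_vel": joint speeds; "joint_efforts": joint torques, N m; "ee_pos": TCP position; "tool_rot": TCP orientation; "wrist_force": force on the tool from outside, world axes, zero at the start; "wrist_torque": the same for the moment, N m; "finger_gap": finger opening in m.
Only numpy, scipy, OpenCV 4.12 (cv2) and the standard library are available. Lean on these libraries where they do the work, as an engineer would, in place of code of your own. Each camera call takes 0.05 s, during which the arm holds its last target. There are 200 camera calls.

## Working session

There is one attempt and no reset: what is moved stays moved. The work goes in short steps, Python scripts to look and compute and a tool call to move; the robot and the scene stay as the last step left them, time stands still between calls to the robot, and variables do not carry over. Pictures are saved under pics/ and viewed, about 8 in all and at most 12, crops included, and the job is handed in when it is done.

Besides the shell and the picture viewer there is one more tool, called as name(argument=value, ...) on one line, values as JSON. arm_command: Moves the arm, as the interface text tells. Its arguments: {"type":"object","properties":{"moves":{"type":"array"},"force":{"type":"number"}},"required":["moves"]}

```bash
mkdir -p pics; ls; python3 - <<'E'
from plant import r, grab_frame, camera_info, finder
import cv2,numpy as np
for n in("side","top"):
    im=grab_frame(n); cv2.imwrite(f"pics/{n}0.png",im[:,:,::-1])
    c=camera_info(n); print(n,c["fx"],c["fy"],c["cx"],c["cy"]); print(np.round(np.array(c["cam_to_world"]),4).tolist())
    for l in ("file","board_grip","grip_shut_low","post_left","sheets_low","paint_jar","brush_cup","phone"):
        d=finder.recognise(n,l); print(l,[(np.round(x["extent"]).tolist(),round(x["confidence"],2)) for x in d[:2]])
s=r.state(); print(s)
E
```

```text
pics
side 457.5922480125346 457.5922480125346 313.41219806523804 199.16875306626804
[[-0.9176, -0.2567, 0.3035, 0.1297], [-0.3974, 0.6033, -0.6915, 0.8788], [-0.0056, -0.7551, -0.6556, 0.9174], [0.0, 0.0, 0.0, 1.0]]
file [([172.0, 148.0, 190.0, 110.0], 0.6)]
board_grip [([233.0, 275.0, 54.0, 46.0], 0.94)]
grip_shut_low [([171.0, 150.0, 190.0, 110.0], 0.78)]
post_left [([171.0, 150.0, 190.0, 110.0], 0.87)]
sheets_low [([171.0, 151.0, 192.0, 110.0], 0.91)]
paint_jar [([163.0, 276.0, 22.0, 33.0], 0.74)]
brush_cup [([387.0, 136.0, 24.0, 31.0], 0.78)]
phone [([343.0, 135.0, 46.0, 16.0], 0.78)]
top 494.9726020068945 494.9726020068945 322.6463556340733 198.91318738149732
[[0.029, -0.9956, 0.0892, 0.3971], [-0.9996, -0.0295, -0.0042, -0.0306], [0.0068, -0.089, -0.996, 1.6824], [0.0, 0.0, 0.0, 1.0]]
file [([266.0, 78.0, 113.0, 158.0], 0.62)]
board_grip [([204.0, 186.0, 36.0, 32.0], 0.57)]
grip_shut_low [([268.0, 74.0, 112.0, 162.0], 0.68)]
post_left [([268.0, 77.0, 111.0, 160.0], 0.71)]
sheets_low [([266.0, 76.0, 111.0, 161.0], 0.94), ([330.0, 180.0, 30.0, 10.0], 0.2)]
paint_jar [([189.0, 133
[... 159 characters left out ...]
0.9, 'qpos': array([-1.37317918e+00,  3.26145812e-01, -1.92617131e-01,  1.05200638e+00,
        1.54877403e-05,  1.43663139e+00]), 'joint_vel': array([ 1.44488884e-03,  6.53385501e-04,  1.14578993e-03, -1.39948603e-03,
        2.94257870e-05, -5.39588120e-04]), 'joint_efforts': array([ 7.91023886e-04, -4.43313754e+01,  2.62760478e+01,  8.92965127e-04,
       -3.81300504e-05, -5.95678813e-06]), 'ee_pos': array([ 0.17918562, -0.52000196,  0.25030386]), 'tool_rot': array([1.32476085e-05, 9.86271608e-01, 1.65131206e-01, 8.16820512e-06]), 'wrist_force': array([-0.51307441,  0.23612624,  0.0345536 ]), 'wrist_torque': array([-0.00141564, -0.01458498, -0.01141264]), 'finger_gap': 0.0852116758755575}
```

```bash
python3 - <<'E'
import cv2
a=cv2.imread("pics/side0.png");b=cv2.imread("pics/top0.png")
cv2.imwrite("pics/s1.png",cv2.resize(a[120:340,140:430],None,fx=2.7,fy=2.7,interpolation=cv2.INTER_CUBIC))
cv2.imwrite("pics/t1.png",cv2.resize(b[60:280,180:470],None,fx=2.7,fy=2.7,interpolation=cv2.INTER_CUBIC))
E
```

```text
(no output)
```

View pics/s1.png

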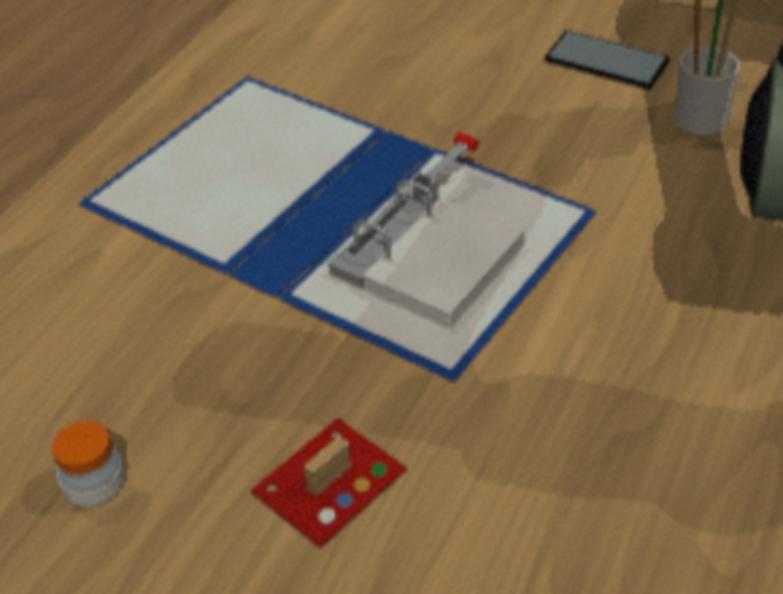

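View pics/t1.png

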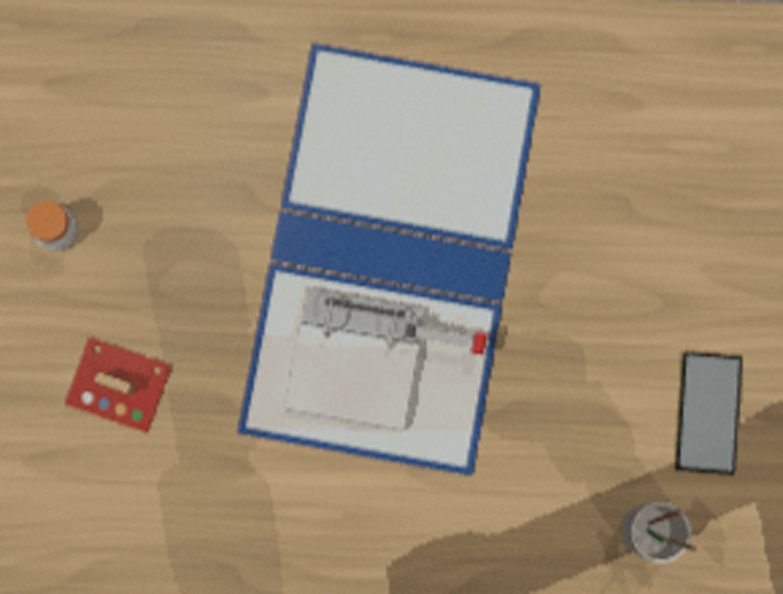

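The side crop shows the file with the shut mechanism and the red grip at about (465,142), and the board at (330,480). The top crop shows the same layout: the back cover in the lower half, the board's holes at its upper edge, and the jar, phone and cup all clear. Next I fit the poses.

```bash
cat > h.py <<'E'
from plant import r, grab_frame, camera_info, finder
import cv2,numpy as np
from scipy.optimize import least_squares
CI={n:camera_info(n) for n in("side","top")}
def proj(n,P):
    c=CI[n];P=np.atleast_2d(P);T=np.linalg.inv(np.array(c["cam_to_world"]))
    q=P@T[:3,:3].T+T[:3,3]
    return np.c_[c["fx"]*q[:,0]/q[:,2]+c["cx"],c["fy"]*q[:,1]/q[:,2]+c["cy"]]
def backproj(n,uv,z):
    c=CI[n];T=np.array(c["cam_to_world"]);d=T[:3,:3]@[(uv[0]-c["cx"])/c["fx"],(uv[1]-c["cy"])/c["fy"],1]
    return T[:3,3]+d*(z-T[2,3])/d[2]
def tri(uvs):
    f=lambda p:np.concatenate([proj(n,p)[0]-uv for n,uv in uvs.items()])
    s=least_squares(f,[.5,0,.03]);return s.x,s.fun
def big(im,box,k=4):
    x,y,w,h=[int(v) for v in box];return cv2.resize(im[y:y+h,x:x+w],None,fx=k,fy=k,interpolation=cv2.INTER_CUBIC).astype(int)
def largest(m):
    cs,_=cv2.findContours(m.astype(np.uint8),cv2.RETR_EXTERNAL,cv2.CHAIN_APPROX_NONE)
    return max(cs,key=cv2.contourArea)
def quad(m,box,k=4):
    """subpixel corners of a convex quad mask: lines fitted to the sides, intersected"""
    c=cv2.convexHull(largest(m));per=cv2.arcLength(c,True)
    for e in np.linspace(.01,.15,40):
        a=cv2.approxPolyDP(c,e*per,True)
        if len(a)<=4:break
    a=a[:,0].astype(float);pts=largest(m)[:,0].astype(float);L=[]
    for i in range(4):
        p,q=a[i],a[(i+1)%4];d=(q-p);l=np.linalg.norm(d);d/=l;t=(pts-p)@d;s=abs((pts-p)@[-d[1],d[0]])
        sel=pts[(t>.12*l)&(t<.88*l)&(s<5)]
        v=cv2.fitLine(sel.astype(np.float32),cv2.DIST_HUBER,0,.01,.01).ravel();L.append((v[2:],v[:2]))
    out=[]
    for i in range(4):
        (p,d),(q,e)=L[i-1],L[i];t=np.linalg.solve(np.c_[d,-e],q-p);out.append(p+t[0]*d)
    return (np.array(out)+.5)/k-.5+np.array(box[:2])
def rot(a):return np.array([[np.cos(a),-np.sin(a)],[np.sin(a),np.cos(a)]])
def match(q,m):  # order detected corners to model corners
    return q[[np.argmin(np.linalg.norm(q-x,axis=1)) for x in m]]
E
python3 - <<'E'
from h import *
im={n:cv2.imread(f"pics/{n}0.png")[:,:,::-1] for n in CI}
FB={"side":[160,138,215,135],"top":[255,65,135,185]}
BB={"side":[225,268,75,62],"top":[196,178,55,50]}
QF,QB,G={},{},{}
for n in CI:
    b=big(im[n],FB[n]);QF[n]=quad((b[...,2]-b[...,0])>5,FB[n])
    b=big(im[n],BB[n]);QB[n]=quad((b[...,0]-b[...,1])>80,BB[n])
    b=big(im[n],FB[n]);m=(b[...,0]-b[...,1])>70;c=largest(m);M=cv2.moments(c);G[n]=(np.array([M["m10"],M["m01"]])/M["m00"]+.5)/4-.5+FB[n][:2]
    print(n,QF[n].round(1).tolist(),QB[n].round(1).tolist(),G[n].round(2),cv2.boundingRect(c))
def mf(p):
    return np.c_[(rot(p[2])@np.array([[-.11,-.15],[-.11,.15],[p[3],-.15],[p[3],.15]]).T).T+p[:2],np.full(4,.006)]
def mb(p):
    return np.c_[(rot(p[2])@(np.array([[-.045,-.055],[-.045,.055],[.045,-.055],[.045,.055]])).T).T+p[:2],np.full(4,.005)]
for nm,mod,Q,x0 in(("file",mf,QF,[.45,-.0,-.17,.37]),("board",mb,QB,[.42,.25,-.3])):
    for cams in (("side","top"),("side",),("top",)):
        f=lambda p:np.concatenate([(lambda m:match(Q[n],m)-m)(proj(n,mod(p))).ravel() for n in cams])
        s=least_squares(f,x0,loss="soft_l1",x_scale=[.1,.1,.1,.1][:len(x0)]);print(nm,cams,s.x.round(4),"res",f(s.x).round(1))
        if len(cams)==2 and nm=="file":F=s.x
g,e=tri(G);print("grip",g.round(4),e.round(2),"in file",(rot(-F[2])@(g[:2]-F[:2])).round(4))
for n in CI:
  for z in(.044,.050,.056):
    w=backproj(n,G[n],z);print(n,z,(rot(-F[2])@(w[:2]-F[:2])).round(4))
E
```

```text
side [[168.6, 195.0], [231.0, 148.0], [360.4, 197.9], [307.6, 260.7]] [[264.5, 274.8], [289.7, 292.8], [258.1, 321.2], [232.9, 301.1]] [312.21 171.43] (593, 124, 34, 25)
top [[295.3, 75.8], [379.7, 90.8], [354.3, 235.6], [267.5, 219.8]] [[212.9, 185.4], [242.2, 195.4], [233.7, 219.2], [204.3, 208.7]] [357.12 186.74] (401, 473, 19, 31)
file ('side', 'top') [ 0.5554 -0.0162 -0.1508  0.3995] res [ 0.1  0.9  0.3  0.6  0.1  0.9  0.4  0.7  0.1 -0.5  0.6 -0.5  0.1 -0.5
  0.6 -0.3]
file ('side',) [ 0.5538 -0.0138 -0.1496  0.3979] res [-0.1  0.4  0.1 -0.2 -0.2  0.3  0.2 -0.2]
file ('top',) [ 0.557  -0.0173 -0.151   0.3993] res [-0.2 -0.   0.2  0.  -0.3 -0.1  0.3  0.1]
board ('side', 'top') [ 0.5249  0.2997 -0.3034] res [-0.5  0.4  0.2 -0.4  0.1  0.8  0.9  0.2 -0.1 -1.2  1.  -1.  -0.7  0.1
  0.5  0.6]
board ('side',) [ 0.5242  0.3001 -0.3029] res [-0.7  0.2  0.  -0.6 -0.   0.6  0.7 -0. ]
board ('top',) [0.5419 0.3637 0.0066] res [-15.9  -1.8  16.5  -1.1  -8.3   1.2  24.    1.9]
grip [ 0.5859 -0.1508  0.0537] [-0.27 -0.03  0.09  0.27] in file [ 0.0504 -0.1285]
side 0.044 [ 0.0564 -0.1395]
side 0.05 [ 0.0522 -0.1329]
side 0.056 [ 0.048  -0.1263]
top 0.044 [ 0.0524 -0.1285]
top 0.05 [ 0.0517 -0.1282]
top 0.056 [ 0.0509 -0.1279]
```

```bash
cat >> h.py <<'E'
from scipy.spatial.transform import Rotation as R
FILE=np.array([.5554,-.0162,-.1508])
def fw(x,y,z=0):  # file mm -> world m
    p=rot(FILE[2])@np.array([x,y])/1000+FILE[:2];return np.array([*p,z])
def toolR(th):    # tool x at th deg, pointing down
    return R.from_rotvec([0,0,np.deg2rad(th)])*R.from_rotvec([np.pi,0,0])
def plan(pos,th,n,hand):
    s=r.state();q=s["tool_rot"];R0=R.from_quat([*q[1:],q[0]]);p0=s["ee_pos"];w=(toolR(th)*R0.inv()).as_rotvec()
    print("now",p0.round(4),"x ang",np.degrees(np.arctan2(*R0.as_matrix()[[1,0],0])).round(2))
    Rc,pc=R0,np.array(p0);out=[]
    for i in range(1,n+1):
        Rt=R.from_rotvec(w*i/n)*R0;pt=p0+(np.array(pos)-p0)*i/n
        t=np.round(Rc.inv().apply(pt-pc),4);a=np.round(np.degrees((Rc.inv()*Rt).as_rotvec()),2)
        out+=[hand,*t.tolist(),*a.tolist()];pc=pc+Rc.apply(t);Rc=Rc*R.from_rotvec(np.radians(a))
    print(out)
E
python3 - <<'E'
from h import *
print(fw(50.5,-128))
plan([.5860,-.1500,.13],81.4,12,75)
for l,u in(("cup",(423,256)),("phone",(444,212)),("jar",(198,143))):print(l,backproj("top",u,.03).round(3))
E
```

```text
[ 0.58609756 -0.15033392  0.        ]
now [ 0.1792 -0.52    0.2503] x ang 19.01
[75, 0.0421, -0.0181, 0.01, 0.0, 0.0, -5.2, 75, 0.0436, -0.0142, 0.0101, 0.0, 0.0, -5.2, 75, 0.0446, -0.0102, 0.01, 0.0, 0.0, -5.2, 75, 0.0455, -0.0062, 0.01, 0.0, 0.0, -5.2, 75, 0.0457, -0.002, 0.01, 0.0, 0.0, -5.2, 75, 0.0458, 0.0022, 0.0101, 0.0, 0.0, -5.2, 75, 0.0454, 0.0063, 0.01, 0.0, 0.0, -5.19, 75, 0.0446, 0.0104, 0.01, 0.0, 0.0, -5.2, 75, 0.0435, 0.0144, 0.01, 0.0, 0.0, -5.2, 75, 0.042, 0.0183, 0.0101, 0.0, 0.0, -5.2, 75, 0.0402, 0.022, 0.01, 0.0, 0.0, -5.2, 75, 0.0381, 0.0256, 0.01, 0.0, 0.0, -5.2]
cup [ 0.365 -0.376  0.03 ]
phone [ 0.513 -0.445  0.03 ]
jar [0.722 0.389 0.03 ]
```

arm_command(moves=[75,0.042,-0.018,-0.005,0,0,-5.2,75,0.0436,-0.0142,-0.005,0,0,-5.2,75,0.0446,-0.0102,0,0,0,-5.2,75,0.0455,-0.0062,0,0,0,-5.2,75,0.0457,-0.002,0,0,0,-5.2,75,0.0458,0.0022,0,0,0,-5.2,75,0.0454,0.0063,0,0,0,-5.2,75,0.0446,0.0104,0,0,0,-5.2,75,0.0435,0.0144,0,0,0,-5.2,75,0.042,0.0183,0.01,0,0,-5.2,75,0.0402,0.022,0.02,0,0,-5.2,75,0.0381,0.0256,0.03,0,0,-5.2], force=20)

```text
time: 2.1
ee_pos: [0.5854, -0.1515, 0.2037]
tool_rot: [0.002, 0.757, 0.654, 0.001]
wrist_force: [0.6, -0.8, -0.0]
finger_gap: 0.0603
```

arm_command(moves=[75,0,0,0.04,0,0,0,75,0,0,0.04,0,0,0,75,0,0,0.03,0,0,0,75,0,0,0,0,0,0,75,0,0,0,0,0,0])

```text
time: 2.6
ee_pos: [0.5828, -0.1528, 0.0932]
tool_rot: [-0.0, 0.758, 0.652, -0.0]
wrist_force: [0.3, -0.8, 1.3]
finger_gap: 0.06
```

```bash
python3 - <<'E'
from h import *
plan([.5861,-.1503,.055],81.4,3,75)
im={}
for n in CI:
    im[n]=grab_frame(n);cv2.imwrite(f"pics/{n}2.png",im[n][:,:,::-1])
o=[cv2.resize(im["side"][110:240,240:370],(400,400),interpolation=cv2.INTER_CUBIC),cv2.resize(im["top"][120:250,300:430],(400,400),interpolation=cv2.INTER_CUBIC)]
cv2.imwrite("pics/c2.png",np.hstack(o)[:,:,::-1])
E
```

```text
now [ 0.5828 -0.1528  0.0932] x ang 81.41
[75, 0.001, 0.001, 0.0127, -0.02, -0.0, 0.0, 75, 0.0009, 0.0009, 0.0127, -0.01, -0.01, 0.01, 75, 0.001, 0.001, 0.0128, -0.02, -0.0, -0.0]
```

View pics/c2.png

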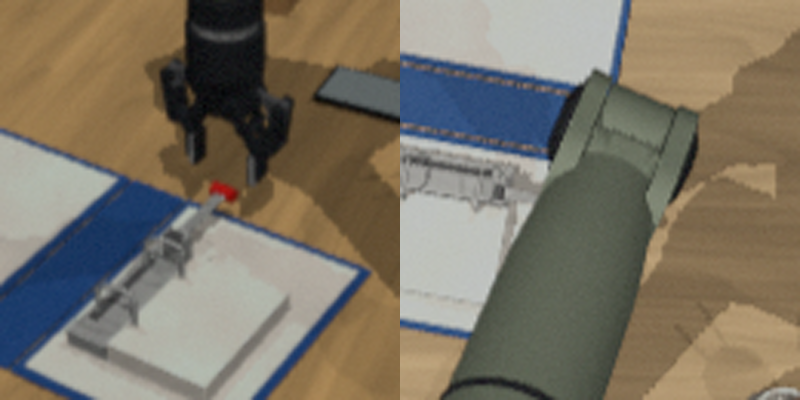

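The fingers straddle the red grip, which shows at about (223,190) in the side crop. I'll lower onto it and pinch gently.

arm_command(moves=[75,0.001,0.001,0.0128,0,0,0,75,0.001,0.001,0.0127,0,0,0,75,0.001,0.001,0.0127,0,0,0,120,0,0,0,0,0,0,150,0,0,0,0,0,0,200,0,0,0,0,0,0,230,0,0,0,0,0,0,230,0,0,0,0,0,0], force=25)

```text
time: 3.5
ee_pos: [0.586, -0.1503, 0.0549]
tool_rot: [-0.0, 0.758, 0.652, -0.0]
wrist_force: [-2.3, 0.5, -0.4]
finger_gap: 0.0253
```

arm_command(moves=[230,0,0,-0.004,0,0,0,230,0.0003,0,-0.004,0,0,0,230,0.0005,0,-0.004,0,0,0,230,0,0,0,0,0,0])

```text
time: 3.9
ee_pos: [0.5861, -0.1493, 0.0672]
tool_rot: [-0.0, 0.758, 0.652, -0.0]
wrist_force: [-2.1, 1.2, -3.1]
finger_gap: 0.025
```

arm_command(moves=[230,0.0008,0,-0.0046,0,0,0,230,0.001,0,-0.0041,0,0,0,230,0.0012,0,-0.0041,0,0,0,230,0.0014,0,-0.004,0,0,0,230,0.0016,0,-0.004,0,0,0,230,0.0018,0,-0.0039,0,0,0,230,0.0019,0,-0.0038,0,0,0,230,0.0021,0,-0.0036,0,0,0,230,0.0023,0,-0.0036,0,0,0,230,0.0025,0,-0.0034,0,0,0,230,0.0027,0,-0.0034,0,0,0,230,0.0028,0,-0.0031,0,0,0])

```text
time: 5.1
ee_pos: [0.5897, -0.1275, 0.1126]
tool_rot: [0.0, 0.758, 0.652, -0.0]
wrist_force: [-3.6, 0.1, -1.8]
finger_gap: 0.0257
```

arm_command(moves=[150,0,0,0,0,0,0,75,0,0,0,0,0,0,75,0,0,0,0,0,0,75,0,0,-0.02,0,0,0,75,0,0,-0.03,0,0,0,75,0,0,-0.03,0,0,0])

```text
time: 5.7
ee_pos: [0.5898, -0.1277, 0.193]
tool_rot: [-0.0, 0.758, 0.652, 0.0]
wrist_force: [0.1, 0.1, 0.5]
finger_gap: 0.0601
```

```bash
python3 - <<'E'
from h import *
im=grab_frame("side");cv2.imwrite("pics/c3.png",cv2.resize(im[110:260,200:380],None,fx=4,fy=4,interpolation=cv2.INTER_CUBIC)[:,:,::-1])
print(r.state()["wrist_force"])
plan([.525,.300,.12],72.6,11,120)
E
```

```text
[ 1.92508647 -0.21862795  3.40809709]
now [ 0.5926 -0.1286  0.1988] x ang 81.41
[120, 0.0376, -0.012, 0.007, 0.04, 0.0, 0.8, 120, 0.0375, -0.0124, 0.0071, 0.05, 0.01, 0.8, 120, 0.0372, -0.013, 0.007, 0.04, -0.0, 0.8, 120, 0.0371, -0.0135, 0.0071, 0.04, 0.0, 0.8, 120, 0.0369, -0.0141, 0.007, 0.05, 0.0, 0.8, 120, 0.0367, -0.0145, 0.0071, 0.04, 0.01, 0.81, 120, 0.0364, -0.015, 0.0071, 0.04, -0.0, 0.8, 120, 0.0363, -0.0156, 0.0071, 0.05, 0.0, 0.8, 120, 0.0361, -0.016, 0.0072, 0.04, 0.01, 0.8, 120, 0.0358, -0.0165, 0.0071, 0.04, -0.0, 0.8, 120, 0.0355, -0.0171, 0.0072, 0.04, 0.0, 0.8]
```

View pics/c3.png

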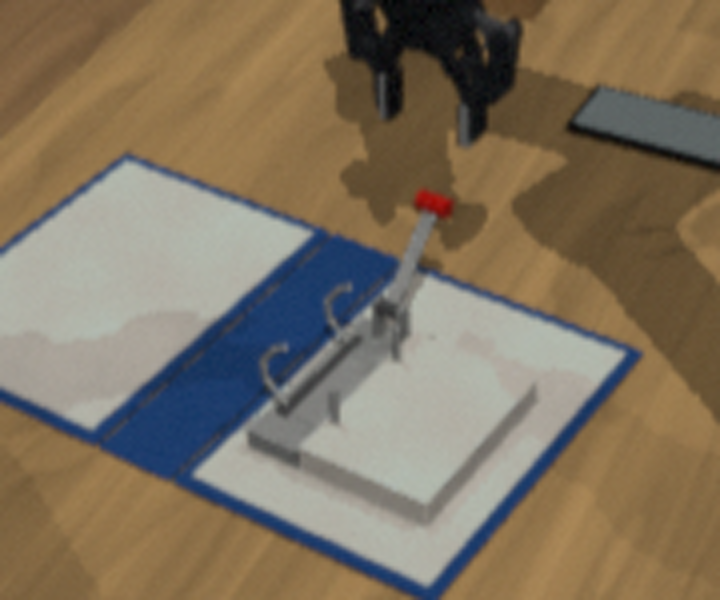

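The lever is up (red grip at about (433,203)), the arches are swung clear, and both posts show at about (335,408) and (395,340). Now the board.

arm_command(moves=[120,0.037,-0.012,0,0,0,0.8,120,0.0375,-0.0124,0,0,0,0.8,120,0.0372,-0.013,0,0,0,0.8,120,0.0371,-0.0135,0,0,0,0.8,120,0.0369,-0.0141,0.01,0,0,0.8,120,0.0367,-0.0145,0.01,0,0,0.8,120,0.0364,-0.015,0.01,0,0,0.8,120,0.0363,-0.0156,0.01,0,0,0.8,120,0.0361,-0.016,0.02,0,0,0.8,120,0.0358,-0.0165,0.02,0,0,0.8,120,0.0355,-0.0171,0.02,0,0,0.8,120,0,0,0,0,0,0])

```text
time: 6.95
ee_pos: [0.5192, 0.3042, 0.0896]
tool_rot: [-0.001, 0.804, 0.594, -0.001]
wrist_force: [-1.4, -0.7, -0.3]
finger_gap: 0.045
```

```bash
python3 - <<'E'
from h import *
im={}
for n in CI: im[n]=grab_frame(n)
# block in the early pictures: tan pixels above board -> fit block top z=.04 from both cameras
a=cv2.imread("pics/side0.png")[:,:,::-1];b=cv2.imread("pics/top0.png")[:,:,::-1]
p=[.5249,.2997,-.3034]
for n in CI:
    t=np.array([[x,y] for x in(-.006,.006) for y in(-.022,.022)])
    P=np.c_[(rot(p[2])@t.T).T+p[:2],np.full(4,.04)];print(n,proj(n,P).round(1).tolist())
o=[cv2.resize(a[262:332,225:305],(400,350),interpolation=cv2.INTER_CUBIC),cv2.resize(im["side"][200:340,190:350],(400,350),interpolation=cv2.INTER_CUBIC)]
for q in np.array([proj("side",P)[i] for i in(0,1,3,2)]): cv2.circle(o[0],(int((q[0]-225+.5)*5),int((q[1]-262+.5)*5)),3,(0,255,255),1)
cv2.imwrite("pics/c4.png",np.hstack(o)[:,:,::-1])
plan([.525,.300,.029],72.6,3,120)
E
```

```text
side [[268.4, 283.4], [255.2, 294.6], [264.9, 280.8], [251.7, 292.0]]
top [[226.7, 205.5], [214.3, 201.2], [228.0, 202.1], [215.5, 197.8]]
now [0.5212 0.3012 0.0917] x ang 72.73
[120, 0.0, 0.0013, 0.0209, -0.0, 0.01, 0.04, 120, 0.0, 0.0013, 0.0209, -0.01, 0.01, 0.04, 120, 0.0, 0.0014, 0.0209, -0.0, 0.01, 0.05]
```

View pics/c4.png

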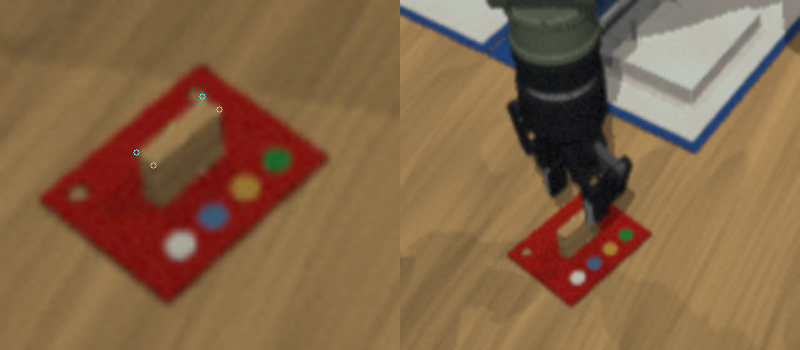

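The block under the gripper agrees with the projected corners to about 1 px. I'll descend and grasp.

arm_command(moves=[120,0,0.0013,0.0209,0,0,0,120,0,0.0013,0.0209,0,0,0,120,0,0.0013,0.02,0,0,0,120,0,0,0,0,0,0,180,0,0,0,0,0,0,230,0,0,0,0,0,0,255,0,0,0,0,0,0,255,0,0,0,0,0,0], force=60)

```text
time: 7.85
ee_pos: [0.5267, 0.2994, 0.0323]
tool_rot: [0.001, 0.806, 0.592, 0.001]
wrist_force: [1.3, -0.9, 6.7]
finger_gap: 0.0108
```

arm_command(moves=[255,0,0,-0.01,0,0,0,255,0,0,-0.03,0,0,0,255,0,0,-0.04,0,0,0,255,0,0,-0.03,0,0,0,255,0,0,0,0,0,0])

```text
time: 8.35
ee_pos: [0.5281, 0.3007, 0.146]
tool_rot: [0.001, 0.806, 0.592, 0.004]
wrist_force: [1.5, 0.1, -0.9]
finger_gap: 0.0109
```

```bash
python3 - <<'E'
from h import *
print(fw(-3,20),r.state()["wrist_force"],r.state()["finger_gap"])
p=fw(-3,20,.13);plan(p,81.36,12,255)
E
```

```text
[0.55543863 0.00402371 0.        ] [ 1.45956825  0.08124762 -0.90104333] 0.010888546056592098
now [0.5281 0.3007 0.146 ] x ang 72.63
[255, -0.0229, 0.0095, 0.0013, 0.03, -0.02, -0.73, 255, -0.0231, 0.0093, 0.0012, 0.04, -0.03, -0.72, 255, -0.0231, 0.009, 0.0013, 0.03, -0.03, -0.73, 255, -0.0233, 0.0086, 0.0013, 0.03, -0.02, -0.73, 255, -0.0234, 0.0084, 0.0013, 0.03, -0.03, -0.73, 255, -0.0234, 0.0081, 0.0012, 0.04, -0.02, -0.72, 255, -0.0236, 0.0078, 0.0013, 0.03, -0.02, -0.73, 255, -0.0237, 0.0075, 0.0013, 0.03, -0.03, -0.73, 255, -0.0238, 0.0072, 0.0013, 0.03, -0.02, -0.73, 255, -0.0238, 0.0068, 0.0013, 0.04, -0.03, -0.72, 255, -0.024, 0.0066, 0.0014, 0.03, -0.02, -0.73, 255, -0.024, 0.0063, 0.0013, 0.03, -0.03, -0.73]
```

arm_command(moves=[255,-0.0229,0.0095,0.001,0,0,-0.73,255,-0.0231,0.0093,0.001,0,0,-0.73,255,-0.0231,0.009,0.001,0,0,-0.73,255,-0.0233,0.0086,0.001,0,0,-0.73,255,-0.0234,0.0084,0.001,0,0,-0.73,255,-0.0234,0.0081,0.001,0,0,-0.73,255,-0.0236,0.0078,0.001,0,0,-0.73,255,-0.0237,0.0075,0.001,0,0,-0.73,255,-0.0238,0.0072,0.001,0,0,-0.73,255,-0.0238,0.0068,0.001,0,0,-0.73,255,-0.024,0.0066,0.001,0,0,-0.73,255,-0.024,0.0063,0.001,0,0,-0.73])

```text
time: 9.55
ee_pos: [0.5517, 0.0018, 0.1278]
tool_rot: [-0.001, 0.758, 0.652, -0.0]
wrist_force: [0.1, 0.3, -0.4]
finger_gap: 0.0108
```

arm_command(moves=[255,0,0,0,0,0,0,255,0,0,0,0,0,0,255,0,0,0,0,0,0])

```text
time: 9.85
ee_pos: [0.552, 0.0033, 0.1282]
tool_rot: [-0.001, 0.758, 0.652, -0.0]
wrist_force: [0.5, 0.7, -2.3]
finger_gap: 0.0112
```

```bash
python3 - <<'E'
from h import *
s=r.state();print(s["ee_pos"].round(4),s["wrist_force"].round(1))
im=grab_frame("side");top=grab_frame("top");cv2.imwrite("pics/side5.png",im[:,:,::-1]);cv2.imwrite("pics/top5.png",top[:,:,::-1])
o=[cv2.resize(im[120:270,200:360],(427,400),interpolation=cv2.INTER_CUBIC),cv2.resize(top[120:250,255:375],(369,400),interpolation=cv2.INTER_CUBIC)]
cv2.imwrite("pics/c5.png",np.hstack(o)[:,:,::-1])
plan(fw(-3,20,.12),81.36,2,255)
E
```

```text
[0.552  0.0033 0.1282] [ 0.5  0.7 -2.3]
now [0.5523 0.0035 0.1284] x ang 81.45
[255, 0.0005, 0.0015, 0.0042, -0.02, -0.01, 0.04, 255, 0.0005, 0.0016, 0.0042, -0.01, -0.0, 0.05]
```

View pics/c5.png

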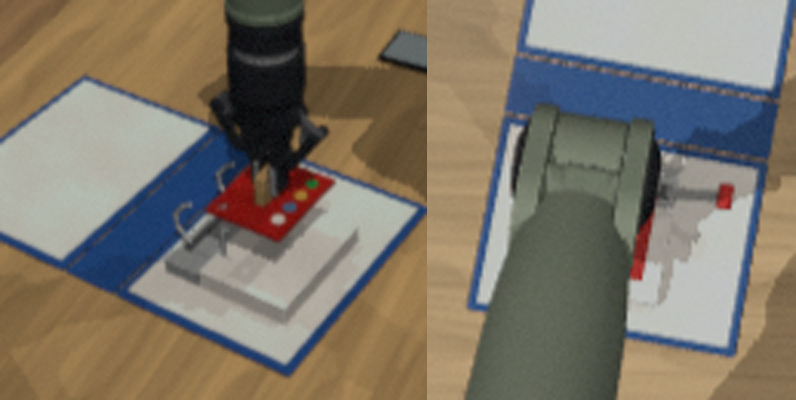

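```bash
cat >> h.py <<'E'
FS=np.array([.5538,-.0138,-.1496])   # file as the side camera alone sees it
def fs(x,y,z):return np.array([*(rot(FS[2])@np.array([x,y])/1000+FS[:2]),z/1000])
def fitboard(n,im,z,p0,box):
    b=big(im,box);pts=(largest((b[...,0]-b[...,1])>80)[:,0]+.5)/4-.5+np.array(box[:2])
    loc=np.array([[-.045,-.055],[-.045,.055],[.045,.055],[.045,-.055]])
    def f(p):
        q=proj(n,np.c_[(rot(p[2])@loc.T).T+p[:2],np.full(4,z)]).astype(np.float32).reshape(-1,1,2)
        return [cv2.pointPolygonTest(q,(float(x),float(y)),True) for x,y in pts]
    return least_squares(f,p0,loss="cauchy",f_scale=.4,x_scale=[.01,.01,.05],diff_step=1e-3)
E
python3 - <<'E'
from h import *
a=cv2.imread("pics/side0.png")[:,:,::-1]
s=fitboard("side",a,.005,[.525,.3,-.3],[225,268,75,62]);print("check",s.x.round(4),np.median(abs(s.fun)).round(2))
im=cv2.imread("pics/side5.png")[:,:,::-1]
for zz in(.099,.1011,.103):
    s=fitboard("side",im,zz,[.552,.003,-.15],[265,170,75,50])
    print(zz,s.x.round(4),np.median(abs(s.fun)).round(2),"in side file frame",(rot(-FS[2])@(s.x[:2]-FS[:2])*1e3).round(1),"dyaw deg",np.degrees(s.x[2]-FS[2]).round(2))
for p in(0,6,12):
    P=[fs(*q) for q in((30,60,51+p),(30,-20,51+p),(38,95,20+p),(-70,95,20+p),(-70,-55,20+p))]
    print(p,((proj("side",P)-[200,110]+.5)*4).round(0).tolist())
c=cv2.imread("pics/c3.png")[280:540,220:560]
cv2.imwrite("pics/c6.png",cv2.resize(c,None,fx=2.3,fy=2.3,interpolation=cv2.INTER_CUBIC))
E
```

```text
check [ 0.5244  0.2993 -0.3042] 0.39
0.099 [ 0.5523  0.0021 -0.149 ] 0.73 in side file frame [-3.9 15.5] dyaw deg 0.04
0.1011 [ 0.5513  0.0042 -0.149 ] 0.8 in side file frame [-5.2 17.4] dyaw deg 0.04
0.103 [ 0.5504  0.0061 -0.1489] 0.86 in side file frame [-6.3 19.2] dyaw deg 0.04
0 [[332.0, 402.0], [395.0, 339.0], [297.0, 459.0], [426.0, 517.0], [536.0, 391.0]]
6 [[332.0, 395.0], [395.0, 333.0], [296.0, 452.0], [426.0, 510.0], [537.0, 385.0]]
12 [[332.0, 389.0], [395.0, 326.0], [296.0, 446.0], [426.0, 504.0], [537.0, 379.0]]
```

View pics/c6.png

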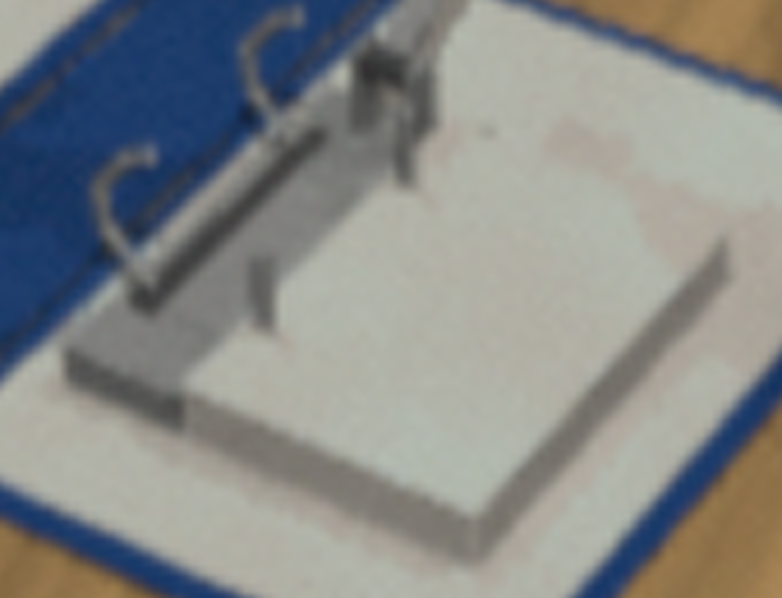

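arm_command(moves=[255,0.0009,0.0013,0.013,0,0,0.05,255,0.0009,0.0013,0.013,0,0,0,255,0,0,0,0,0,0,255,0,0,0,0,0,0,255,0,0,0,0,0,0])

```text
time: 10.45
ee_pos: [0.5555, 0.004, 0.1025]
tool_rot: [-0.0, 0.759, 0.652, -0.0]
wrist_force: [0.3, 0.1, -0.9]
finger_gap: 0.0106
```

```bash
python3 - <<'E'
from h import *
s=r.state();p=s["ee_pos"];print(p.round(4),s["wrist_force"].round(1),"TCP in joint file",(rot(-FILE[2])@(p[:2]-FILE[:2])*1e3).round(1))
im=grab_frame("side");z=p[2]-.0323+.005
for dz in(-.002,0):
    f=fitboard("side",im,z+dz,[.552,.003,-.15],[260,170,85,65])
    print(z+dz,"in side file",(rot(-FS[2])@(f.x[:2]-FS[:2])*1e3).round(1),np.degrees(f.x[2]-FS[2]).round(2),np.median(abs(f.fun)).round(2))
o=cv2.resize(im[150:240,245:355],None,fx=7,fy=7,interpolation=cv2.INTER_CUBIC)
def dot(P,c):
    for u in proj("side",P): cv2.circle(o,tuple(((u-[245,150]+.5)*7).astype(int).tolist()),3,c,1)
L=np.array([[-.045,-.055],[-.045,.055],[.045,.055],[.045,-.055],[.033,.04],[.033,-.04]])
dot(np.c_[(rot(f.x[2])@L.T).T+f.x[:2],np.full(6,z)],(0,255,255))
dot([fs(30,60,59),fs(30,-20,59)],(0,255,0))
cv2.imwrite("pics/c7.png",o[:,:,::-1])
E
```

```text
[0.5555 0.004  0.1025] [ 0.3  0.1 -0.9] TCP in joint file [-3. 20.]
0.07317611445536118 in side file [-0.6 16.6] -0.13 0.81
0.07517611445536118 in side file [-1.8 18.3] -0.14 0.88
```

View pics/c7.png

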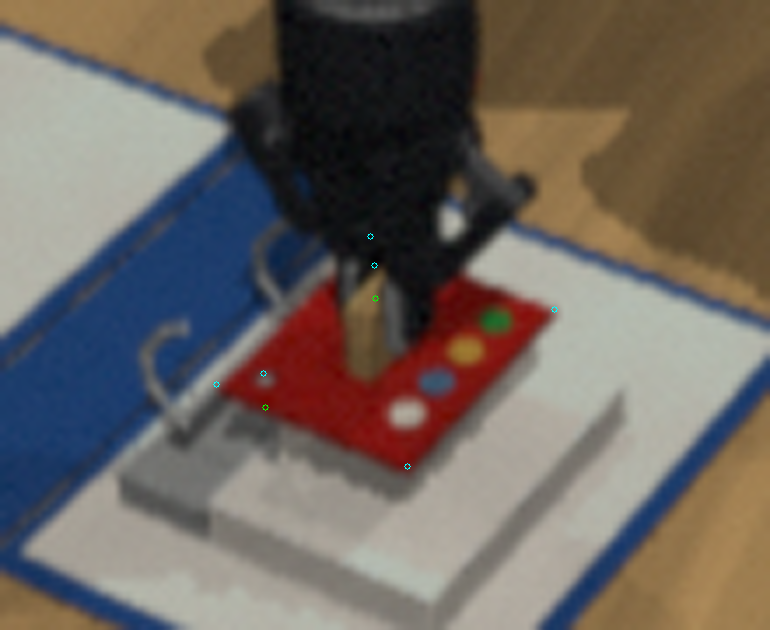

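In the picture the hole at (265,380) is within about 3 px (1 mm) of the spot over the left post. I'll lower in stages, watching the force.

arm_command(moves=[255,0,0,0.004,0,0,0,255,0,0,0.004,0,0,0,255,0,0,0.003,0,0,0,255,0,0,0.002,0,0,0,255,0,0,0,0,0,0])

```text
time: 11.0
ee_pos: [0.5551, 0.0039, 0.0891]
tool_rot: [-0.0, 0.759, 0.652, -0.0]
wrist_force: [-0.5, 0.3, -1.2]
finger_gap: 0.011
```

arm_command(moves=[255,0,0,0.0015,0,0,0,255,0,0,0.0015,0,0,0,255,0,0,0,0,0,0])

```text
time: 11.3
ee_pos: [0.5553, 0.0039, 0.0864]
tool_rot: [-0.0, 0.759, 0.652, -0.0]
wrist_force: [-0.5, -0.2, -0.9]
finger_gap: 0.0112
```

Underside is at about 0.054 m with no contact. I'll continue.

arm_command(moves=[255,0,0,0.0015,0,0,0,255,0,0,0.0015,0,0,0,255,0,0,0,0,0,0])

```text
time: 11.6
ee_pos: [0.5553, 0.0039, 0.0833]
tool_rot: [-0.0, 0.759, 0.652, -0.0]
wrist_force: [1.0, 0.2, -0.6]
finger_gap: 0.0106
```

arm_command(moves=[255,0,0,0.0015,0,0,0,255,0,0,0.0015,0,0,0,255,0,0,0,0,0,0])

```text
time: 11.9
ee_pos: [0.5553, 0.0039, 0.0803]
tool_rot: [-0.0, 0.759, 0.652, -0.0]
wrist_force: [-0.4, -0.0, -1.2]
finger_gap: 0.0111
```

arm_command(moves=[255,0,0,0.0015,0,0,0,255,0,0,0.0015,0,0,0,255,0,0,0,0,0,0])

```text
time: 12.2
ee_pos: [0.5552, 0.0039, 0.0773]
tool_rot: [-0.0, 0.759, 0.652, -0.0]
wrist_force: [-0.0, 0.0, -1.5]
finger_gap: 0.0108
```

The board is over both posts without contact. Next I feel for the sheets.

arm_command(moves=[255,0,0,0.003,0,0,0,255,0,0,0.003,0,0,0,255,0,0,0.003,0,0,0,255,0,0,0.002,0,0,0,255,0,0,0,0,0,0])

```text
time: 12.7
ee_pos: [0.5551, 0.004, 0.0661]
tool_rot: [-0.0, 0.759, 0.652, -0.0]
wrist_force: [-0.8, 0.1, -0.5]
finger_gap: 0.0106
```

arm_command(moves=[255,0,0,0.0015,0,0,0,255,0,0,0.001,0,0,0,255,0,0,0,0,0,0])

```text
time: 13.0
ee_pos: [0.5554, 0.0039, 0.0639]
tool_rot: [-0.0, 0.759, 0.652, -0.0]
wrist_force: [-0.0, -0.0, -0.8]
finger_gap: 0.0107
```

arm_command(moves=[255,0,0,0.0015,0,0,0,255,0,0,0,0,0,0])

```text
time: 13.2
ee_pos: [0.5553, 0.0039, 0.0624]
tool_rot: [-0.0, 0.759, 0.652, -0.0]
wrist_force: [-0.3, -0.6, -1.9]
finger_gap: 0.0108
```

arm_command(moves=[255,0,0,0.0015,0,0,0,255,0,0,0,0,0,0])

```text
time: 13.4
ee_pos: [0.5556, 0.0039, 0.0614]
tool_rot: [0.0, 0.759, 0.652, 0.0]
wrist_force: [-0.8, -0.6, 2.5]
finger_gap: 0.0108
```

arm_command(moves=[255,0,0,0.001,0,0,0,255,0,0,0,0,0,0])

```text
time: 13.6
ee_pos: [0.5556, 0.0039, 0.0614]
tool_rot: [0.0, 0.759, 0.652, 0.0]
wrist_force: [-3.9, -0.6, 12.7]
finger_gap: 0.0106
```

arm_command(moves=[255,0,0,0.001,0,0,0,255,0,0,0,0,0,0])

```text
time: 13.8
ee_pos: [0.5556, 0.0039, 0.0614]
tool_rot: [0.001, 0.759, 0.652, 0.0]
wrist_force: [-7.1, 1.1, 20.0]
finger_gap: 0.011
```

Contact is at TCP 0.0614, so the packing is about 9 mm. I'll unload, release and rise.

arm_command(moves=[255,0,0,-0.002,0,0,0,255,0,0,0,0,0,0,200,0,0,0,0,0,0,160,0,0,0,0,0,0,160,0,0,0,0,0,0,160,0,0,-0.02,0,0,0,160,0,0,-0.03,0,0,0,160,0,0,-0.03,0,0,0,160,0,0,-0.03,0,0,0,160,0,0,-0.02,0,0,0,160,0,0,0,0,0,0])

```text
time: 14.9
ee_pos: [0.5575, 0.0037, 0.1939]
tool_rot: [0.002, 0.759, 0.652, 0.002]
wrist_force: [0.5, 0.5, 0.3]
finger_gap: 0.0316
```

```bash
python3 - <<'E'
from h import *
im=grab_frame("side");cv2.imwrite("pics/side8.png",im[:,:,::-1])
o=cv2.resize(im[140:240,240:350],None,fx=6,fy=6,interpolation=cv2.INTER_CUBIC)
cv2.imwrite("pics/c8.png",o[:,:,::-1])
f=fitboard("side",im,.0341,[.5556,.004,-.15],[260,170,85,65]);print("in side file",(rot(-FS[2])@(f.x[:2]-FS[:2])*1e3).round(1),np.degrees(f.x[2]-FS[2]).round(2),np.median(abs(f.fun)).round(2))
plan([.5893,-.1277,.185],81.36,5,75)
print(r.state()["wrist_force"])
E
```

```text
in side file [-1.5 17.9] -0.81 0.94
now [0.5564 0.0038 0.1921] x ang 81.32
[75, -0.025, 0.0105, 0.0014, 0.03, -0.0, -0.01, 75, -0.025, 0.0104, 0.0015, 0.04, -0.0, -0.01, 75, -0.025, 0.0105, 0.0014, 0.03, -0.0, -0.0, 75, -0.025, 0.0104, 0.0014, 0.03, -0.0, -0.01, 75, -0.025, 0.0105, 0.0014, 0.03, -0.0, -0.01]
[ 0.07394694  0.23066074 -0.59677454]
```

View pics/c8.png

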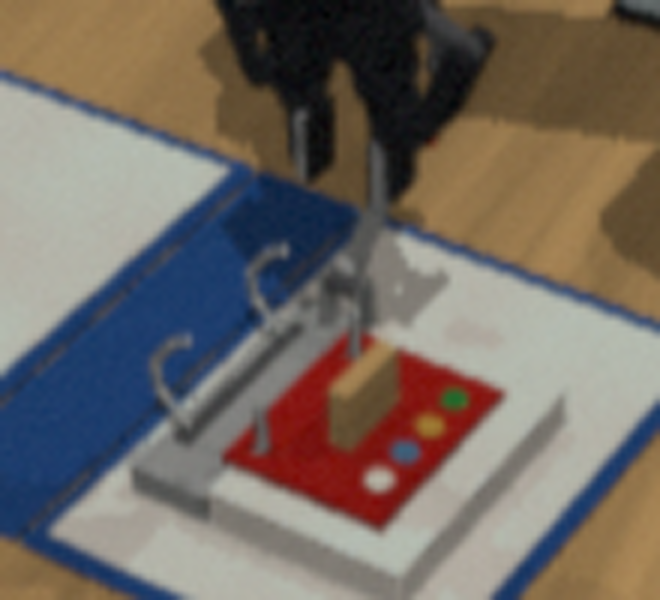

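The board lies flat on the sheets with both posts through the holes, the left post at about (260,430) and the right at (355,330). Back to the lever.

arm_command(moves=[75,-0.025,0.0105,0,0,0,0,75,-0.025,0.0104,0,0,0,0,75,-0.025,0.0105,0,0,0,0,75,-0.025,0.0104,0,0,0,0,75,-0.025,0.0105,0,0,0,0,75,0,0,0.02,0,0,0,75,0,0,0.02,0,0,0,75,0,0,0,0,0,0,75,0,0,0,0,0,0], force=35)

```text
time: 15.85
ee_pos: [0.5873, -0.1272, 0.1497]
tool_rot: [-0.001, 0.759, 0.652, -0.001]
wrist_force: [0.3, -0.3, 0.2]
finger_gap: 0.0604
```

```bash
python3 - <<'E'
from h import *
plan([.5895,-.1275,.1126],81.36,3,75)
E
```

```text
now [ 0.5873 -0.1272  0.1497] x ang 81.32
[75, -0.0, 0.0008, 0.0124, -0.06, -0.01, -0.01, 75, 0.0, 0.0008, 0.0123, -0.06, -0.01, -0.02, 75, 0.0, 0.0007, 0.0124, -0.05, -0.01, -0.01]
```

arm_command(moves=[75,0,0.0008,0.0124,0,0,0,75,0,0.0008,0.0124,0,0,0,75,0,0.0007,0.0124,0,0,0,120,0,0,0,0,0,0,170,0,0,0,0,0,0,230,0,0,0,0,0,0,230,0,0,0,0,0,0,230,0,0,0,0,0,0])

```text
time: 16.65
ee_pos: [0.5899, -0.1278, 0.1139]
tool_rot: [-0.0, 0.759, 0.652, -0.0]
wrist_force: [-4.6, 0.6, 0.1]
finger_gap: 0.0251
```

arm_command(moves=[230,-0.0028,0,0.0031,0,0,0,230,-0.0027,0,0.0034,0,0,0,230,-0.0025,0,0.0034,0,0,0,230,0,0,0,0,0,0])

```text
time: 17.05
ee_pos: [0.5892, -0.135, 0.1052]
tool_rot: [-0.001, 0.758, 0.652, 0.001]
wrist_force: [-7.0, 4.3, 11.5]
finger_gap: 0.025
```

arm_command(moves=[230,-0.0023,0,0.0036,0,0,0,230,-0.0021,0,0.0036,0,0,0,230,0,0,0,0,0,0])

```text
time: 17.35
ee_pos: [0.5885, -0.1396, 0.0982]
tool_rot: [-0.0, 0.758, 0.652, 0.001]
wrist_force: [-6.6, 3.9, 11.9]
finger_gap: 0.0252
```

arm_command(moves=[230,-0.0019,0,0.0038,0,0,0,230,-0.0018,0,0.0039,0,0,0,230,-0.0016,0,0.004,0,0,0,230,0,0,0,0,0,0])

```text
time: 17.75
ee_pos: [0.5876, -0.1454, 0.0865]
tool_rot: [0.0, 0.759, 0.652, 0.0]
wrist_force: [-8.6, 1.9, 13.2]
finger_gap: 0.0251
```

arm_command(moves=[230,-0.0014,0,0.004,0,0,0,230,-0.0012,0,0.0041,0,0,0,230,-0.001,0,0.0041,0,0,0,230,0,0,0,0,0,0])

```text
time: 18.15
ee_pos: [0.587, -0.1495, 0.0742]
tool_rot: [0.0, 0.759, 0.651, -0.0]
wrist_force: [-7.9, 0.7, 13.7]
finger_gap: 0.0253
```

arm_command(moves=[230,-0.0008,0,0.0042,0,0,0,230,-0.0006,0,0.0042,0,0,0,230,-0.0004,0,0.0042,0,0,0,230,0,0,0,0,0,0])

```text
time: 18.55
ee_pos: [0.5867, -0.1517, 0.0615]
tool_rot: [0.001, 0.759, 0.651, -0.001]
wrist_force: [-7.2, -1.1, 12.0]
finger_gap: 0.0253
```

arm_command(moves=[230,-0.0001,0,0.003,0,0,0,230,0,0,0.003,0,0,0,230,0,0,0,0,0,0])

```text
time: 18.85
ee_pos: [0.5866, -0.152, 0.0555]
tool_rot: [0.001, 0.759, 0.651, -0.001]
wrist_force: [-7.6, -1.9, 11.8]
finger_gap: 0.0256
```

arm_command(moves=[230,0,0,0.002,0,0,0,230,0,0,0.002,0,0,0,230,0,0,0,0,0,0])

```text
time: 19.15
ee_pos: [0.5865, -0.1521, 0.0515]
tool_rot: [0.001, 0.759, 0.651, -0.001]
wrist_force: [-8.5, -2.9, 12.2]
finger_gap: 0.0255
```

arm_command(moves=[230,0.0002,0,0.002,0,0,0,230,0,0,0,0,0,0])

```text
time: 19.35
ee_pos: [0.5867, -0.1521, 0.0496]
tool_rot: [0.001, 0.759, 0.651, -0.001]
wrist_force: [-8.1, -2.8, 11.8]
finger_gap: 0.0251
```

arm_command(moves=[230,0.0002,0,0.002,0,0,0,230,0,0,0,0,0,0])

```text
time: 19.55
ee_pos: [0.5865, -0.1519, 0.0475]
tool_rot: [0.001, 0.759, 0.651, -0.001]
wrist_force: [-7.4, -3.0, 10.0]
finger_gap: 0.0254
```

arm_command(moves=[230,0.0002,0,0.002,0,0,0,230,0,0,0,0,0,0])

```text
time: 19.75
ee_pos: [0.5866, -0.1518, 0.0454]
tool_rot: [0.001, 0.759, 0.651, -0.001]
wrist_force: [-7.5, -3.3, 10.7]
finger_gap: 0.0251
```

arm_command(moves=[230,0.0002,0,0.0015,0,0,0,230,0,0,0,0,0,0])

```text
time: 19.95
ee_pos: [0.5867, -0.1517, 0.044]
tool_rot: [0.001, 0.759, 0.651, -0.001]
wrist_force: [-7.0, -3.1, 10.5]
finger_gap: 0.0253
```

```bash
python3 - <<'E'
from h import *
im=grab_frame("side");a=cv2.imread("pics/side0.png")[:,:,::-1]
cv2.imwrite("pics/side10.png",im[:,:,::-1])
o=[cv2.resize(x[150:225,258:333],(400,400),interpolation=cv2.INTER_CUBIC) for x in(a,im)]
cv2.imwrite("pics/c10.png",np.hstack(o)[:,:,::-1])
E
```

```text
(no output)
```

View pics/c10.png

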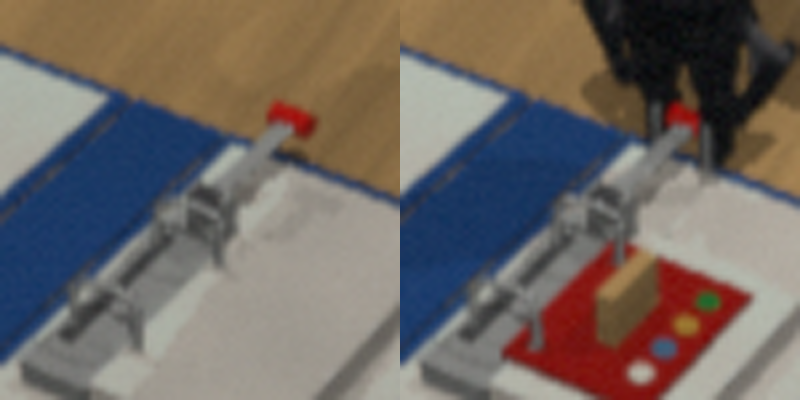

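The arches look shut, but the grip sits high between the pads at (683,117), so it has slipped and full closure isn't certain. I'll unload, release, and press from above with closed fingertips.

arm_command(moves=[230,0,0,-0.003,0,0,0,230,0,0,-0.002,0,0,0,150,0,0,0,0,0,0,75,0,0,0,0,0,0,75,0,0,0,0,0,0,75,0,0,-0.02,0,0,0,75,0,0,-0.03,0,0,0,75,0,0,-0.015,0,0,0,255,0,0,0,0,0,0,255,0,0,0,0,0,0,255,0,0,0,0,0,0,255,0,0,0,0,0,0])

```text
time: 21.2
ee_pos: [0.5864, -0.1497, 0.1114]
tool_rot: [-0.001, 0.759, 0.652, -0.001]
wrist_force: [-0.0, 0.3, -0.0]
finger_gap: 0.0022
```

```bash
python3 - <<'E'
from h import *
im=grab_frame("side");b=big(im,[290,150,40,40]);c=largest((b[...,0]-b[...,1])>70);M=cv2.moments(c)
print("grip px",((np.array([M["m10"],M["m01"]])/M["m00"]+.5)/4-.5+[290,150]).round(2),"was 312.21 171.43",cv2.boundingRect(c))
print(r.state()["finger_gap"],r.tip_extent);plan([.5862,-.1505,.09],81.36,2,255)
a=proj("side",[fs(50.5,-128,53),fs(50.5,-128,58)]);print(a)
E
```

```text
grip px [312.09 170.93] was 312.21 171.43 (72, 74, 36, 25)
-5.33147158316677e-06 0.019
now [ 0.5865 -0.1498  0.1115] x ang 81.32
[255, -0.0004, -0.0001, 0.0108, -0.05, -0.01, -0.02, 255, -0.0004, -0.0, 0.0107, -0.06, -0.02, -0.02]
[[311.94698207 172.19901989]
 [311.93450368 170.91232716]]
```

The grip is still about 2 mm above the shut position. I'll press from above.

arm_command(moves=[255,-0.0004,0,0.0108,0,0,0,255,-0.0004,0,0.0107,0,0,0,255,0,0,0.003,0,0,0,255,0,0,0,0,0,0])

```text
time: 21.65
ee_pos: [0.5861, -0.1505, 0.0868]
tool_rot: [-0.001, 0.759, 0.652, -0.001]
wrist_force: [0.9, -0.4, -1.3]
finger_gap: -0.0002
```

arm_command(moves=[255,0,0,0.002,0,0,0,255,0,0,0.002,0,0,0,255,0,0,0,0,0,0])

```text
time: 21.95
ee_pos: [0.587, -0.1508, 0.0842]
tool_rot: [0.0, 0.759, 0.652, 0.0]
wrist_force: [0.5, 0.4, -0.0]
finger_gap: 0.0
```

arm_command(moves=[255,0,0,0.002,0,0,0,255,0,0,0.002,0,0,0,255,0,0,0,0,0,0])

```text
time: 22.25
ee_pos: [0.5874, -0.1511, 0.0805]
tool_rot: [0.0, 0.759, 0.652, 0.0]
wrist_force: [-0.4, -0.2, 2.5]
finger_gap: -0.0003
```

arm_command(moves=[255,0,0,0.002,0,0,0,255,0,0,0.002,0,0,0,255,0,0,0,0,0,0])

```text
time: 22.55
ee_pos: [0.5874, -0.1514, 0.0768]
tool_rot: [0.001, 0.759, 0.651, -0.0]
wrist_force: [-0.5, -1.3, 6.9]
finger_gap: -0.0001
```

arm_command(moves=[255,0,0,0.001,0,0,0,255,0,0,0.001,0,0,0,255,0,0,0,0,0,0])

```text
time: 22.85
ee_pos: [0.5875, -0.1515, 0.0751]
tool_rot: [0.001, 0.759, 0.651, 0.0]
wrist_force: [-0.5, -1.4, 7.1]
finger_gap: 0.0001
```

arm_command(moves=[255,0,0,0.0015,0,0,0,255,0,0,0.0015,0,0,0,255,0,0,0,0,0,0])

```text
time: 23.15
ee_pos: [0.5877, -0.1515, 0.0725]
tool_rot: [0.001, 0.759, 0.651, 0.0]
wrist_force: [-1.9, -1.2, 10.8]
finger_gap: -0.0001
```

arm_command(moves=[255,0,0,0.0015,0,0,0,255,0,0,0,0,0,0])

```text
time: 23.35
ee_pos: [0.5878, -0.1516, 0.0713]
tool_rot: [0.001, 0.759, 0.651, 0.0]
wrist_force: [-2.3, -0.5, 12.0]
finger_gap: 0.0001
```

arm_command(moves=[255,0,0,0.0015,0,0,0,255,0,0,0.001,0,0,0,255,0,0,0,0,0,0,255,0,0,0,0,0,0])

```text
time: 23.75
ee_pos: [0.5879, -0.1515, 0.0693]
tool_rot: [0.001, 0.759, 0.652, 0.0]
wrist_force: [-2.9, -1.4, 15.1]
finger_gap: 0.0002
```

The force now climbs at 1.6 N/mm, so the lever is on its stop. I'll lift away gently and check.

arm_command(moves=[255,0,0,-0.004,0,0,0,255,0,0,-0.006,0,0,0,255,0,0,-0.03,0,0,0,255,0,0,-0.05,0,0,0,200,0,0,-0.05,0,0,0,120,0,0,-0.03,0,0,0,75,0,0,0,0,0,0,75,0,0,0,0,0,0])

```text
time: 24.55
ee_pos: [0.5871, -0.1507, 0.2373]
tool_rot: [0.0, 0.759, 0.652, 0.0]
wrist_force: [0.1, -0.6, -0.4]
finger_gap: 0.058
```

```bash
python3 - <<'E'
from h import *
im=grab_frame("side");b=big(im,[290,150,40,40]);c=largest((b[...,0]-b[...,1])>70);M=cv2.moments(c)
print("grip px",((np.array([M["m10"],M["m01"]])/M["m00"]+.5)/4-.5+[290,150]).round(2),"was 312.21 171.43",cv2.boundingRect(c))
s=r.state();print(s["ee_pos"],s["wrist_force"].round(1),s["finger_gap"])
a=cv2.imread("pics/side0.png")[:,:,::-1]
o=[cv2.resize(x[145:230,255:340],(400,400),interpolation=cv2.INTER_CUBIC) for x in(a,im)]
t=grab_frame("top");t0=cv2.imread("pics/top0.png")[:,:,::-1]
for n,x,x0 in(("side",im,a),("top",t,t0)):
    for l in("paint_jar","brush_cup","phone"):
        d=finder.recognise(n,l);print(n,l,[(np.round(k["extent"]).tolist(),round(k["confidence"],2)) for k in d[:1]])
cv2.imwrite("pics/c11.png",np.hstack(o)[:,:,::-1])
E
```

```text
grip px [312.2  171.49] was 312.21 171.43 (73, 76, 35, 25)
[ 0.58640091 -0.15046681  0.23604778] [-0.9  0.4 -0.3] 0.060010963945455624
side paint_jar [([160.0, 276.0, 25.0, 31.0], 0.96)]
side brush_cup [([387.0, 121.0, 27.0, 49.0], 0.86)]
side phone [([342.0, 134.0, 45.0, 16.0], 0.78)]
top paint_jar [([266.0, 77.0, 112.0, 153.0], 0.73)]
top brush_cup [([409.0, 246.0, 30.0, 22.0], 0.61)]
top phone [([430.0, 189.0, 27.0, 46.0], 0.63)]
```

View pics/c11.png

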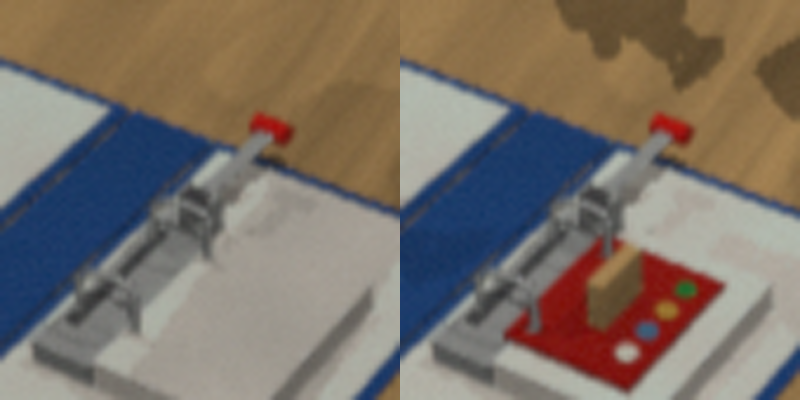

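The lever and arches match the first picture: the grip is at (312.2,171.5), against (312.2,171.4) before. The board is flat with both posts through it. I'll hand in.

```bash
python3 -c "
from plant import workorder
print(workorder.sign_off())"
```

```text
the job is handed in; nothing more can be done
None
```

The board is filed and the job is handed in, at about 25 s on the robot's clock. The board lies flat on the sheets with both posts through its holes, and the rings are shut over them.

- **Opening:** I pinched the red grip and lifted it along its arc until the rings sprang open.
- **Board:** It went over both posts without contact and met the sheets at a height that puts the packing at about 9 mm. I pressed it down with up to 20 N at the wrist, then released it.
- **Closing:** My first try, with the lever pinched, slipped near the end and left the grip about 2 mm high. I then pressed from above with closed fingertips until the force rose at about 1.6 N per mm, stopping at 15 N. The highest force measured on the lever at any point was about 16 N, below the 23 N that would spoil it.

**Last checks**
- **Lever:** The red grip is back within 0.1 pixel (about 0.3 mm) of where it was when shut at the start.
- **Robot:** The gripper is open, well above the file and touching nothing.
- **Jar, cup and phone:** The side camera found them where they were within a few pixels, apart from a taller outline for the cup that now takes in more of the brushes. The top camera agreed for the cup and phone.

**Checks that failed or disagreed**
- **Jar:** The top camera's final look for the jar returned the file instead, so only the side camera confirms it.
- **Board position:** An outline fit of the placed board came out about 2 mm and 0.8° off. The robot's own position and the picture of the posts through the holes contradicted that, and I trusted those.

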